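# Flick up the ratchet pawl and lower the shoe stand

### The job

Lower the shoe on the ratchet stand to the very bottom of its travel. Take the wooden-handled steel rod from the cork mat, slip its tip over the yellow guard and under the tail of the red pawl, and flick the pawl up clear of the ratchet wheel: only the rod may touch the pawl, and do not jab or force it. Lay the rod back flat on the mat, then with empty closed fingers press the shoe down by its heel, smoothly and gently, until you feel the post seat firmly on the rubber buffer hidden in the stand; let go, and leave the jar, the tin and the plastic last where they are.

Things in the scene. Friction and masses are not known exactly. Their poses are not given: they have to be found in the camera images.
- stand: Fixed blue-grey cast shoe stand. Origin: on the bench under the post's centre; x axis = heel to toe of its shoe, z up. Base x -140 to 90, y -85 to 85, 14 mm thick; gear case x -60 to 30, y -30 to 30, z to 120, guide neck to z 136 mm. Ratchet wheel, pawl and guard are on its -y side in the plane y = -48 mm; a black hand wheel on its +y side. Its -x side is kept free for the rod.
- wheel_hub (a point): Axle of the steel ratchet wheel (axle along stand y): stand frame x -27, y -48, z 80 mm. Wheel 76 mm across, 8 mm thick, 14 teeth 7 mm deep; it turns with the post. Axes as the stand's.
- guard_edge (a point): Middle of the front upper edge of the yellow sheet guard before the wheel: stand frame x -130, y -48, z 120.5 mm. Its top is a level lip, x -130 to -79, y -65 to -31, reaching 25 mm out in front of the pawl's tail: a rod rested on it slides along stand +x under the tail (slot 10 mm high, only 9 at x -80). Behind the lip is free space to the wheel rim at x -65.
- tail_tip (a point): Free end of the red pawl's tail, middle of its end face; engaged: stand frame x -105, y -48, z 136 mm. The tail is 14 mm wide (y), its underside at z 134 at the end, 131 at x -98 and 126 at x -36 (nose). The pawl turns about a brass bolt at x +22, z 136 mm, 127 mm from this point, so lifting swings the end up and then towards +x. Moves with the pawl.
- pawl (a joint): Angle of the pawl (rad): 0 = engaged in the wheel, grows as the tail is lifted, 0.45 = solid stop. Clear of the teeth from 0.15; counts as clear above 0.20. The pivot is stiff, so the pawl stays where it is left. The load binds it in the tooth: breaking it free takes 2 to 4 N upwards under the tail; the tail end rises about 12 mm per 0.1 rad.
- pawl_arm: The red pawl, nose and tail. Its origin and axes coincide with the stand's when engaged; use point tail_tip for its position.
- post (a joint): How far the post with the shoe is lowered (m): 0 = raised, its weight carried by the pawl. With the pawl clear a leather brake lining holds it (it only creeps, under 0.5 mm/s). It bottoms on a screw-set rubber buffer inside the stand, anywhere between 0.039 and 0.063: this can only be felt. Pushing it down takes 4 to 9 N (plus 4 N per 0.1 m/s); the buffer adds roughly 12 N per mm.
- load: The load: square steel post, iron foot and on it, sole up, a brown suede loafer on its last (260 mm long, heel over the post, toe towards stand +x, up to 93 mm wide), about 0.7 kg. Origin and axes coincide with the stand's when raised; use point heel_top for its position.
- heel_top (a point): Centre of the flat black top of the shoe's heel (60 x 64 mm, level), where it is pressed down; 305 mm above the bench when raised, over stand x -24 mm. Moves with the post.
- mat: Fixed cork mat 260 (x) x 240 (y) x 3 mm on the bench. Origin: centre of its underside.
- rod_grip (a point): Grip point on the rod's centre line, in the dark wooden handle; x axis towards the steel tip, z up as it lies. Handle 85 mm long (60 behind this point to 25 ahead), 20 wide, 22 high, flat-sided; ahead of it a round steel shaft 7 mm thick on the same centre line, its round tip 118 mm ahead of this point. Lying on the mat this point is 14 mm above the bench.
- rod: The rod as a whole, 120 g: origin on the underside at the front end of the handle (25 mm ahead of rod_grip), x towards the tip.
- last: Bystander: loose yellow plastic shoe last, 250 mm long, 106 mm high. Leave alone.
- jar: Bystander: loose amber glass jar with black lid, 64 mm across, 85 mm high. Leave alone.
- tin: Bystander: loose plain metal tin, 80 mm across, 55 mm high. Leave alone.
There are look-alikes about, which are no part of the job. Of the things like the rod, leave any that is green or pink; of the rest the larger one is meant.

How it is judged (in metres and radians):
On the way, in this order (a step that is already met when the one before it is completed fails the run):
1. the pawl is flicked up clear of the wheel while the post is still up (value of joint pawl above 0.2 rad and value of joint post below 0.008 m), for 0.2 s.
2. with the pawl clear the post is pressed down (value of joint pawl above 0.2 rad and value of joint post above 0.036 m), for 0.1 s.
At the end, for the whole second after the job is handed in: The pawl stands clear of the wheel (joint above 0.20), the post is down and rests on its buffer with more than 3 N, at rest, and the rod lies flat (within about 7 degrees) and still on the mat, its grip point over the mat (within 120 and 110 mm of the centre along the mat's x and y) (all of step 2 and contact force between load and anything else above 3 N and velocity of joint post below 0.01 m/s and x of rod_grip in the frame of mat between -0.12 and 0.12 m and y of rod_grip in the frame of mat between -0.11 and 0.11 m and z of rod_grip in the frame of mat between 0.008 and 0.02 m and angle between rod's own x axis and vertical between 1.45 and 1.69 rad and linear speed of rod below 0.02 m/s); the robot touches nothing.
It fails at once if the rod is jabbed or forced against the stand or the pawl (more than 15 N) (contact force between rod and stand above 15 N or contact force between rod and pawl_arm above 15 N).
It fails at once if the gripper or arm touches the pawl (more than 1 N) (contact force between any of the fingers, the arm and pawl_arm above 1 N).
It fails at once if the shoe is pressed with more than 40 N (contact force between any of the fingers, the arm, rod and load above 40 N).
It fails at once if the shoe is slammed down (faster than 0.15 m/s) (velocity of joint post above 0.15 m/s).
It fails at once if the last, the jar or the tin is moved more than 20 mm (distance of any of last, jar, tin from where it was at the start of the episode above 0.02 m).
It also fails if it takes over 58 s, if anything falls off the work surface, if the arm or the gripper's body presses on something with over 40 N, if the wrist force passes 120 N, or if a joint passes its speed limit or range.

### The arm

A 6-joint arm with a two-finger parallel gripper is mounted at the origin on the work surface. World frame = base frame: x ahead of the robot, y to its left, z up, the work surface at z = 0. Lengths are in m, angles in degrees, forces in N, time in s.
With the tool pointing down it reaches from about 0.35 to 0.875 m from the base axis. Payload 4.2 kg.
Tool frame: the origin (TCP) lies midway between the tips of the shut fingers; the grasp point (between the pads) lies 19 mm behind it; z points along the fingers, y is the direction in which the jaws open and shut (so a half turn about z gives the same grasp; the last joint's range is limited). The gripper opens to 87 mm and grips with 3 to 60 N. Pads are 19 mm wide; open, the fingers measure 117 mm over their backs; the gripper's body (75 mm by 190 mm) begins 51 mm behind the grasp point.
Start: joints at [14.817, 22.042, 0.453, 0, -68.411, -14.817], TCP at [0.625, 0, 0.223] pointing down, gripper open.
Joint ranges: [-179.83, 179.83], [-69.29, 118.12], [-61.27, 80.66], [-181.25, 117.63], [-171.15, -9.14], [-177.46, 177.46]. Speed limits (degrees/s): [159.86, 159.86, 180, 180, 180, 180].

### API

Orientations are given as a 3x3 rotation matrix whose columns are the frame's x, y, z axes.
In Python, from station import r gives the robot as it stands.
- The arm moves only by the tool play_rows, never from a script. Its argument "commands" is a list that holds one entry, the list of rows, each a list of 7 numbers: the shift along the world's x, y, z in m, then the turn, a rotation vector about the world's x, y, z in rad, then the closure, from 0 (fully open) to 1 (shut). A call has 1 to 5 rows; each row is the pose to reach, as a shift and turn from the pose commanded when the call began; what a row does not reach only later rows make up. A row lasts 1/10 s, in which the tool goes at most 50 mm and 8.59 degrees, less where a joint would pass 70% of its speed; a pose out of reach is approached as far as the arm can. A call with a gripper value outside its range is refused whole. The fingers move at their own pace and stop on an object; the grip force is fixed at half the most. Time passes only in rows, so rows that repeat a pose let the fingers close. It gives the time, the measured TCP pose, the force and the opening at its end, in the units of the state.
- r.sense(): the state, without advancing time (a new reading comes with each control period).
- r.capture(name): name is "scene" or "side" or "wrist"; returns a dict with "image" (384x512x3 uint8, red, green, blue), "range_z" (384x512 float32, m along the optical axis (not along the pixel's ray), 0 where there is no reading), "intrinsics" (3x3 intrinsics, pixels), "k1" (the pictures are not rectified: a ray, as slopes to the right and down, at radius r is drawn at 1 + k1 r^2 times it, then the intrinsics apply), "extrinsics" (4x4, takes a point from camera to world coordinates); the wrist camera has in their place "mount" (4x4, takes a point from camera to tool coordinates, whose origin is the TCP and whose axes are the flange's). Camera axes: x right, y up, looking along -z (the intrinsics and any distortion apply to the point x, -y, -z); pixel columns grow to the right and rows downward; lengths in m; the calibration is good to about 2 mm. A picture is of the moment at which its call begins: read the wrist's pose just before it.
- r.finish_job(): hands the job in, once; it reports no verdict.
The state is a dict: "time_s": time; "joints": joint angles; "joint_velocities": joint speeds; "effort": joint torques, N m; "tcp_pos": TCP position; "ee_rot": TCP orientation; "wrist_force": force on the tool from outside, world axes, zero at the start; "moment": the same for the moment, N m; "gripper_width": opening from 0.0 (shut) to 1.0 (fully open).
Only numpy, scipy, OpenCV 4.12 (cv2) and the standard library are available. Lean on these libraries where they do the work, as an engineer would, in place of code of your own. Each camera call takes 0.05 s, during which the arm holds its last target. There are 200 camera calls.

## Working session

There is one attempt and no reset: what is moved stays moved. The work goes in short steps, Python scripts to look and compute and a tool call to move; the robot and the scene stay as the last step left them, time stands still between calls to the robot, and variables do not carry over. Pictures are saved under pics/ and viewed, about 8 in all and at most 12, crops included, and the job is handed in when it is done.

Besides the shell and the picture viewer there is one more tool, called as a command line: name --argument value ..., lists and objects as JSON in quotes. play_rows: Moves the arm, as the interface text tells. Its arguments: {"type":"object","properties":{"commands":{"type":"array","items":{"type":"array","items":{"type":"array","items":{"type":"number"}}}}},"required":["commands"]}

```bash
ls; mkdir -p pics
cat > h.py <<'E'
import numpy as np, cv2
from station import r
def grab(n):
    s=r.sense(); c=r.capture(n)
    if 'mount' in c:
        T=np.eye(4);T[:3,:3]=s['ee_rot'];T[:3,3]=s['tcp_pos'];c['extrinsics']=T@np.array(c['mount'])
    return c
def cloud(c):
    K=np.array(c['intrinsics']);h,w=c['range_z'].shape
    u,v=np.meshgrid(np.arange(w),np.arange(h))
    return pts(c,np.stack([u.ravel(),v.ravel()],1),c['range_z'].ravel()).reshape(h,w,3)
def rays(c,uv):
    K=np.array(c['intrinsics'],float)
    p=cv2.undistortPoints(np.asarray(uv,float).reshape(-1,1,2),K,np.array([c['k1'],0,0,0.]))[:,0]
    return np.c_[p[:,0],-p[:,1],-np.ones(len(p))]
def pts(c,uv,z):
    E=np.array(c['extrinsics']);d=rays(c,uv)*np.asarray(z).reshape(-1,1)
    return d@E[:3,:3].T+E[:3,3]
def onplane(c,uv,z):
    E=np.array(c['extrinsics']);d=rays(c,uv)@E[:3,:3].T;o=E[:3,3]
    return o+d*((z-o[2])/d[:,2])[:,None]
def save(n,im,s=1):
    cv2.imwrite('pics/'+n,cv2.cvtColor(cv2.resize(im,None,fx=s,fy=s,interpolation=cv2.INTER_CUBIC),cv2.COLOR_RGB2BGR))
E
python3 - <<'E'
from h import *
import pickle
for n in('scene','side'):
    c=grab(n); pickle.dump(c,open(n+'.pkl','wb')); save(n+'0.png',c['image'],1.5)
    print(n,np.round(c['extrinsics'],3).tolist(),c['k1'],np.round(c['intrinsics'],1).tolist())
s=r.sense();print(s)
E
```

```text
pics
scene [[-0.129, -0.803, 0.582, 1.503], [0.992, -0.112, 0.066, -0.051], [0.012, 0.585, 0.811, 1.612], [0.0, 0.0, 0.0, 1.0]] 0.0022486602398408186 [[493.3, 0.0, 250.1], [0.0, 493.3, 191.9], [0.0, 0.0, 1.0]]
side [[0.806, 0.331, -0.49, -0.024], [-0.591, 0.482, -0.647, -0.769], [0.023, 0.811, 0.584, 0.752], [0.0, 0.0, 0.0, 1.0]] -0.04682051534389964 [[348.3, 0.0, 251.3], [0.0, 348.3, 196.6], [0.0, 0.0, 1.0]]
{'time_s': 0.1, 'joints': array([ 1.48177788e+01,  2.20870355e+01,  3.91095114e-01, -2.31921893e-02,
       -6.84104576e+01, -1.48158557e+01]), 'joint_velocities': array([ 0.03267609, -0.1493111 ,  0.15237332,  0.09801337,  0.02332585,
        0.04566699]), 'effort': array([ 1.65357815e-04, -3.91689312e+01,  1.87934643e+01,  4.23187181e+00,
        1.34990664e-02, -6.93199490e-05]), 'tcp_pos': array([6.24497659e-01, 2.89446073e-05, 2.21591135e-01]), 'ee_rot': array([[-1.15620991e-04, -9.99998204e-01, -1.89146908e-03],
       [-9.99999987e-01,  1.15831238e-04, -1.11045948e-04],
       [ 1.11264840e-04,  1.89145622e-03, -9.99998205e-01]]), 'wrist_force': array([ 0.26445682, -0.43089802, -1.44501404]), 'moment': array([ 0.03921825, -0.00488153,  0.01551443]), 'gripper_width': 1.0006867938631512}
```

View pics/scene0.png

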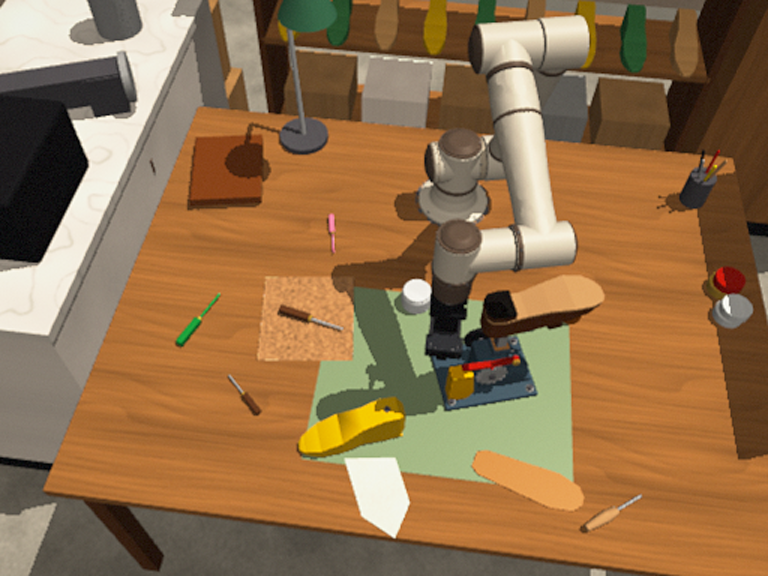

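View pics/side0.png

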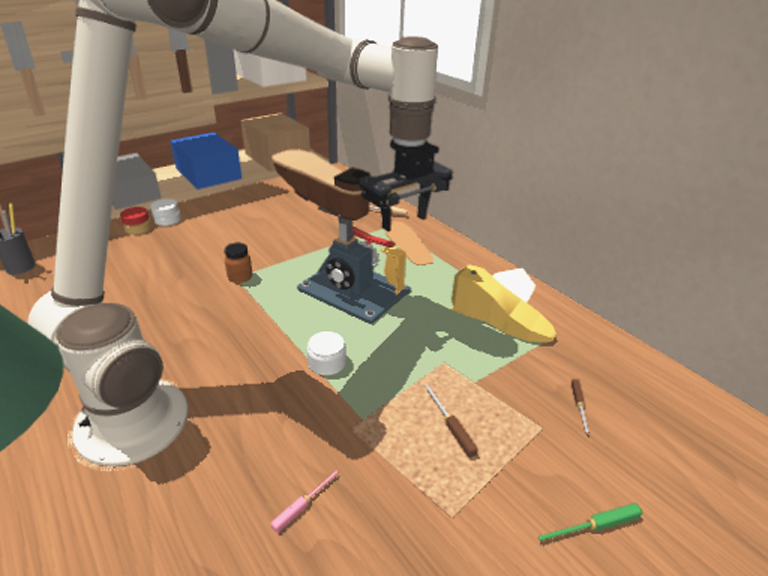

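The scene view (×1.5) shows five rod-like tools:
- On the mat: dark handle (295,313), tip (342,330).
- Off the mat: small dark one at (245,395).
- Off the mat: pale one at (610,515).
- Green at (200,320) and pink at (332,232), both ruled out.

The one on the mat looks right, and I'll check its size. The stand is at (490,370) with its toe towards world +y. The side view shows the jar at (237,262), tin at (327,353) and last at (500,305).

```bash
cat > m.py <<'E'
from h import *
import pickle
C={n:pickle.load(open(n+'.pkl','rb')) for n in('scene','side')}
P={n:cloud(C[n]) for n in C}
def hsv(n): return cv2.cvtColor(C[n]['image'],cv2.COLOR_RGB2HSV)
np.set_printoptions(precision=4,suppress=True)
def rect(xy): 
    (c,s,a)=cv2.minAreaRect(xy.astype(np.float32)*1000); return np.array(c),np.array(s),a
E
python3 - <<'E'
from m import *
for n in C:
    H=hsv(n);p=P[n];h,s,v=[H[...,i].astype(int) for i in range(3)];z=p[...,2]
    ok=C[n]['range_z']>0
    print(n)
    # red pawl
    m=ok&((h<6)|(h>174))&(s>180)&(v>90)&(z>.1)&(z<.2)&(abs(p[...,1])<.35)
    q=p[m];print(' pawl',len(q),q.mean(0) if len(q) else'', rect(q[:,:2]) if len(q)>5 else '', q[:,2].min(),q[:,2].max())
    # yellow lip
    m=ok&(h>18)&(h<30)&(s>150)&(z>.112)&(z<.128)&(p[...,0]>.4)
    q=p[m];print(' lip',len(q), rect(q[:,:2]) if len(q)>5 else '')
    # base
    m=ok&(h>95)&(h<125)&(s>60)&(z>.010)&(z<.018)&(p[...,0]>.4)
    q=p[m];print(' base',len(q), rect(q[:,:2]) if len(q)>5 else '')
    # heel black
    m=ok&(v<50)&(z>.295)&(z<.315)&(p[...,0]>.4)&(p[...,1]>0.05)
    q=p[m];print(' heel',len(q), rect(q[:,:2]) if len(q)>5 else '',q.mean(0) if len(q) else '')
    # shoe highest
    m=ok&(z>.2)&(z<.36)&(h>5)&(h<20)&(s>80)&(p[...,0]>.4)&(p[...,1]>0)
    q=p[m];print(' shoe',len(q),q.min(0),q.max(0))
    # dark handles on bench: brown dark
    m=(ok&(h<16)&(s>90)&(v<125)&(z>.008)&(z<.035)&(p[...,0]>.25)&(p[...,1]<0.0)).astype(np.uint8)
    N,L,S,_=cv2.connectedComponentsWithStats(m)
    for i in range(1,N):
        if S[i,4]>15: q=p[L==i];print(' dark',S[i],rect(q[:,:2]),q[:,2].max())
    # pencil mat: cork
    u,w=(np.array([[258/1.5,276/1.5],[354/1.5,278/1.5],[351/1.5,360/1.5],[258/1.5,360/1.5]]),0) if n=='scene' else (np.array([[446/1.5,365/1.5],[541/1.5,430/1.5],[453/1.5,515/1.5],[356/1.5,430/1.5]]),0)
    print(' matcorners',onplane(C[n],u,.003))
E
```

```text
scene
 pawl 142 [0.6228 0.11   0.1385] (array([620.0079, 117.3405]), array([ 18.2304, 130.2573]), 17.8984317779541) 0.12034388924594364 0.1521367910487299
 lip 124 (array([700.7935, -22.6498]), array([ 56.7998, 240.4218]), 34.5150032043457)
 base 488 (array([575.5018, 114.5522]), array([163.0196, 228.3059]), 19.499753952026367)
 heel 309 (array([572.9515, 113.0101]), array([67.426 , 60.1437]), 25.10755157470703) [0.575  0.1132 0.3057]
 shoe 1998 [0.4651 0.0044 0.2098] [0.6786 0.3407 0.3565]
 dark [186 204  20  11 103] (array([ 468.8044, -379.8409]), array([81.7623, 21.6382]), 77.27394104003906) 0.034145936418684464
 dark [162 262  12  14  55] (array([ 732.4695, -431.7641]), array([63.5416, 13.0729]), 45.82075881958008) 0.024735608415015653
 matcorners [[ 0.3528 -0.501   0.003 ]
 [ 0.3237 -0.2427  0.003 ]
 [ 0.5777 -0.2129  0.003 ]
 [ 0.6093 -0.4431  0.003 ]]
sideTraceback (most recent call last):
  File "<stdin>", line 8, in <module>
    return umr_minimum(a, axis, None, out, keepdims, initial, where)
ValueError: zero-size array to reduction operation minimum which has no identity
```

Run:
```python
from m import *
a=C['scene']['image'][170:300,150:260]; b=C['scene']['image'][190:290,280:380]
a=cv2.resize(a,(400,473),interpolation=cv2.INTER_CUBIC);b=cv2.resize(b,(400,400),interpolation=cv2.INTER_CUBIC)
b=np.vstack([b,np.zeros((73,400,3),np.uint8)])
save('crop1.png',np.hstack([a,b]))
```

```text
(no output)
```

View pics/crop1.png

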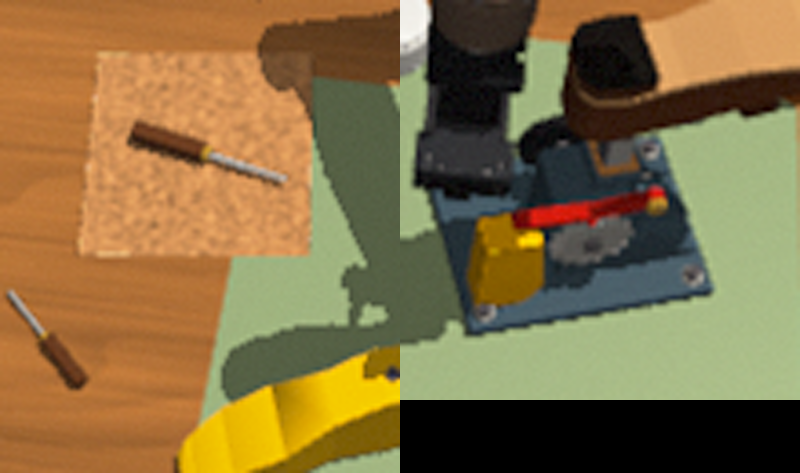

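The enlarged crop confirms the choice: the rod on the mat, handle 82×22 mm, is the larger dark one. The other dark one is 64×13 mm. Next I'll get the axis directions.

Run:
```python
from m import *
a=onplane(C['scene'],[[186.3,206.6],[206.9,213],[228.7,220.1]],.014)
print(a); d=a[2]-a[0];print(np.degrees(np.arctan2(d[1],d[0])),np.linalg.norm(d))
H=hsv('scene');p=P['scene'];h,s,v=[H[...,i].astype(int) for i in range(3)];z=p[...,2]
m=((h<16)&(s>90)&(v<125)&(z>.008)&(z<.035)); m[:204]=0;m[215:]=0;m[:,:186]=0;m[:,206:]=0
q=p[m];c=q.mean(0);w,V=np.linalg.eigh(np.cov(q[:,:2].T));print(c,V[:,1],np.degrees(np.arctan2(V[1,1],V[0,1])))
# pawl axis
m=((h<6)|(h>174))&(s>180)&(v>90)&(z>.1)&(z<.2)&(abs(p[...,1])<.35)
q=p[m];w,V=np.linalg.eigh(np.cov(q[:,:2].T));print('pawl',np.degrees(np.arctan2(V[1,1],V[0,1])),q.mean(0))
for n in C:
    H=hsv(n);p=P[n];z=p[...,2]
    m=((H[...,0]<8)|(H[...,0]>172))&(H[...,1]>150)&(p[...,0]>.5)&(p[...,0]<.75)&(p[...,1]>0)&(p[...,1]<.25)
    print(n,m.sum(),p[m].mean(0) if m.any() else '')
    m=(H[...,0]>18)&(H[...,0]<30)&(H[...,1]>150)&(p[...,0]>.5)&(p[...,0]<.75)&(p[...,1]>-.05)&(p[...,1]<.25)&(z>.02)&(z<.14)
    print(n,'guard',m.sum(),p[m].mean(0) if m.any() else '', p[m].min(0),p[m].max(0))
```

```text
[[ 0.4608 -0.4184  0.014 ]
 [ 0.4792 -0.3335  0.014 ]
 [ 0.4999 -0.2449  0.014 ]]
77.30125128570451 0.17786540440315143
[ 0.4702 -0.3795  0.0223] [0.2116 0.9773] 77.78154846195436
pawl 108.40523598918985 [0.6228 0.11   0.1385]
scene 240 [0.6103 0.1205 0.168 ]
scene guard 344 [0.6496 0.055  0.0851] [0.5558 0.025  0.0203] [0.6661 0.1889 0.138 ]
side 110 [0.6195 0.107  0.1363]
side guard 220 [0.6467 0.0481 0.0758] [0.6232 0.0191 0.0202] [0.6591 0.0853 0.1238]
```

Rod length measures 178 mm as specified, heading 77.5°, with rod_grip at about (0.474, -0.361). I'll hover over a grasp point 8 mm ahead of that, which also clears the view of the stand.

play_rows --commands '[[[-0.019,-0.045,0,0,0,-0.05,0],[-0.038,-0.09,0,0,0,-0.1,0],[-0.057,-0.135,0,0,0,-0.15,0],[-0.076,-0.18,0,0,0,-0.2,0],[-0.095,-0.225,0,0,0,-0.218,0]]]'

```text
time_s: 0.6
tcp_pos: [0.5287, -0.2264, 0.2222]
ee_rot: [[-0.217, -0.976, -0.001], [-0.976, 0.217, 0.0], [-0.0, 0.001, -1.0]]
wrist_force: [0.2, -0.3, 0.4]
gripper_width: 0.998
```

play_rows --commands '[[[-0.018,-0.043,0,0,0,0,0],[-0.036,-0.086,0,0,0,0,0],[-0.054,-0.128,0,0,0,0,0],[-0.054,-0.128,0,0,0,0,0]]]'

```text
time_s: 1.0
tcp_pos: [0.4733, -0.3569, 0.2218]
ee_rot: [[-0.223, -0.975, -0.002], [-0.975, 0.223, 0.0], [0.0, 0.002, -1.0]]
wrist_force: [-0.1, 0.7, -0.3]
gripper_width: 1.0
```

Run:
```python
from h import *
import pickle
for n in('scene','side','wrist'):
    c=grab(n); pickle.dump(c,open(n+'.pkl','wb')); 
    if n!='wrist': save(n+'1.png',c['image'][90:300,230:430] if n=='scene' else c['image'][90:240,170:400],2 if n=='scene' else 2)
a=cv2.imread('pics/scene1.png');b=cv2.imread('pics/side1.png');w=cv2.cvtColor(c['image'],cv2.COLOR_RGB2BGR)
h=max(a.shape[0],b.shape[0]);w=cv2.resize(w,(384,288))
can=np.zeros((600,800,3),np.uint8);can[:a.shape[0]//1,:400]=a[:420];can[:300,400:800]=b[:300,:400];can[300:588,400:784]=w
cv2.imwrite('pics/comb1.png',can)
s=r.sense();print(s['tcp_pos'],s['ee_rot'],s['wrist_force'],s['time_s'])
```

```text
[ 0.47567914 -0.35290107  0.22204021] [[-2.17107048e-01 -9.76147541e-01 -7.12302410e-04]
 [-9.76147658e-01  2.17106565e-01  6.98860180e-04]
 [-5.27545117e-04  8.47039801e-04 -9.99999502e-01]] [ 0.26208874 -0.51311833  0.02096556] 1.15
```

View pics/comb1.png

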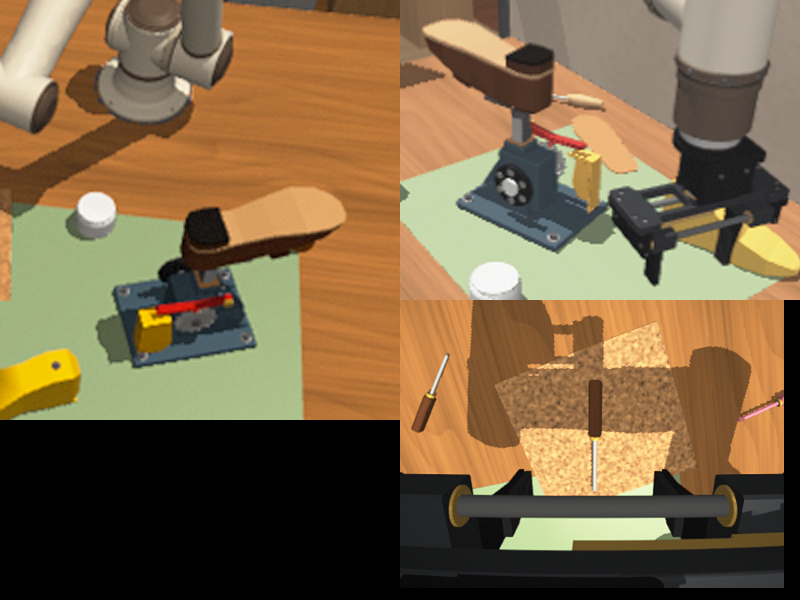

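The combined picture shows the stand fully in view in both cameras: heel at (205,225), pawl tail at (160,308) and guard at (152,330) in the left panel. In the wrist view the rod is nearly vertical, handle at (595,408) and tip at (594,490). Now I'll measure the rod from the wrist camera and the stand from both views.

Run:
```python
from m import *
C['wrist']=pickle.load(open('wrist.pkl','rb'));P['wrist']=cloud(C['wrist'])
# rod from wrist: handle pixels; comb->px: (u-400)*512/384, (v-300)*512/384
c=C['wrist'];H=cv2.cvtColor(c['image'],cv2.COLOR_RGB2HSV).astype(int);p=P['wrist']
f=512/384;x0,x1,y0,y1=[int(k*f) for k in(580,610,375,445)] if 0 else (int(180*f),int(210*f),int(72*f),int(140*f))
m=np.zeros(H.shape[:2],bool);m[y0:y1,x0:x1]=1;m&=(H[...,0]<16)&(H[...,1]>110)&(H[...,2]<105)
N,L,S,_=cv2.connectedComponentsWithStats(m.astype(np.uint8));i=1+S[1:,4].argmax();ys,xs=np.where(L==i)
print('handle px',S[i],'depth z',np.median(p[L==i][:,2]))
w=onplane(c,np.c_[xs,ys],.025);print('handle plane',rect(w[:,:2]))
q=w-w.mean(0);U,V=np.linalg.eigh(np.cov(q[:,:2].T));print(w.mean(0),np.degrees(np.arctan2(V[1,1],V[0,1])))
print('tip',onplane(c,[[(594.5-400)*f,(491-300)*f]],.0065+.0075),'range z tip')
for n in('scene','side'):
    H=hsv(n).astype(int);h,s,v=H[...,0],H[...,1],H[...,2];p=P[n];z=p[...,2]
    box=(p[...,0]>.42)&(p[...,0]<.75)&(p[...,1]>-.05)&(p[...,1]<.36)
    m=box&((h<6)|(h>174))&(s>150)&(z>.1)&(z<.17);q=p[m]
    N,L,S,_=cv2.connectedComponentsWithStats(m.astype(np.uint8))
    U,V=np.linalg.eigh(np.cov(q[:,:2].T));d=V[:,1]*np.sign(V[1,1]);t=q[:,:2]@d
    print(n,'pawl',len(q),q.mean(0),np.degrees(np.arctan2(d[1],d[0])),'ends',q[t.argmin()],q[t.argmax()],np.ptp(t))
    m=box&(h>18)&(h<32)&(s>140)&(z>.113)&(z<.128)
    print('lip',m.sum(),rect(p[m][:,:2]),np.median(z[m]))
    m=box&(h>90)&(h<130)&(s>50)&(z>.009)&(z<.019);print('base',m.sum(),rect(p[m][:,:2]),np.median(z[m]))
    m=box&(v<60)&(z>.298)&(z<.313);print('heel',m.sum(),rect(p[m][:,:2]),p[m].mean(0),np.median(z[m]))
    m=box&(z>.26)&(z<.4)&(v>60);print('shoe',p[m].max(0),p[m][:,:].min(0))
```

```text
handle px [ 251  107   19   75 1314] depth z 0.024727254090285422
handle plane (array([ 465.3311, -380.9876]), array([81.1147, 19.51  ]), 77.15938568115234)
[ 0.4652 -0.3822  0.025 ] 77.00206288154807
tip [[ 0.4954 -0.2472  0.014 ]] range z tip
scene pawl 172 [0.6213 0.1127 0.1388] 108.35188157666724 ends [0.6397 0.054  0.1434] [0.5948 0.1791 0.1438] 0.13282942663147326
lip 103 (array([640.7738,  52.535 ]), array([37.8828, 49.2162]), 25.490678787231445) 0.12175590193357566
base 709 (array([571.8033, 112.8339]), array([168.2458, 226.3234]), 17.92608642578125) 0.014958680761141041
heel 290 (array([571.8109, 112.1317]), array([71.9402, 58.7378]), 13.587862014770508) [0.5734 0.1132 0.3064] 0.3065957158847322
shoe [0.6073 0.3396 0.3146] [0.4658 0.0804 0.2666]
side pawl 111 [0.6192 0.1063 0.1366] 108.06797209691712 ends [0.6413 0.0524 0.1411] [0.6031 0.1575 0.1447] 0.11174644196604072
lip 32 (array([638.0938,  49.511 ]), array([27.6783, 48.5032]), 14.275138854980469) 0.12098853193205772
base 894 (array([567.1049, 107.4066]), array([165.2585, 225.9336]), 18.03574562072754) 0.014377627273543137
heel 171 (array([568.9775, 107.5996]), array([67.0504, 57.8945]), 14.083122253417969) [0.5641 0.1043 0.3049] 0.3056471790677481
shoe [0.6078 0.3357 0.3089] [0.4699 0.0754 0.2601]
```

Both stand estimates give a yaw of 108°, but their origins differ by about 5 mm, so I'll check again with the wrist camera when near. The rod from the wrist camera is at about (0.469, -0.364), heading 77.2°. Now lowering and gripping.

play_rows --commands '[[[-0.004,-0.003,-0.045,0,0,0,0],[-0.004,-0.003,-0.09,0,0,0,0],[-0.004,-0.003,-0.135,0,0,0,0],[-0.004,-0.003,-0.175,0,0,0,0],[-0.004,-0.003,-0.2,0,0,0,0]]]'

```text
time_s: 1.65
tcp_pos: [0.4711, -0.3535, 0.0193]
ee_rot: [[-0.214, -0.977, -0.004], [-0.977, 0.214, 0.002], [-0.001, 0.005, -1.0]]
wrist_force: [0.9, 0.3, 0.1]
gripper_width: 0.999
```

play_rows --commands '[[[0,0,-0.008,0,0,0,0],[0,0,-0.014,0,0,0,0],[0,0,-0.015,0,0,0,0]]]'

```text
time_s: 1.95
tcp_pos: [0.4731, -0.3557, 0.0082]
ee_rot: [[-0.215, -0.977, 0.001], [-0.977, 0.215, -0.001], [0.0, -0.001, -1.0]]
wrist_force: [-0.1, 0.7, -0.4]
gripper_width: 1.0
```

play_rows --commands '[[[0,0,0,0,0,0,1],[0,0,0,0,0,0,1],[0,0,0,0,0,0,1],[0,0,0,0,0,0,1],[0,0,0,0,0,0,1]]]'

```text
time_s: 2.45
tcp_pos: [0.4721, -0.3561, 0.0079]
ee_rot: [[-0.216, -0.976, 0.001], [-0.976, 0.216, -0.0], [0.0, -0.001, -1.0]]
wrist_force: [0.3, 0.3, -0.7]
gripper_width: 0.628
```

play_rows --commands '[[[0,0,0,0,0,0,1],[0,0,0,0,0,0,1],[0,0,0,0,0,0,1],[0,0,0,0,0,0,1],[0,0,0,0,0,0,1]]]'

```text
time_s: 2.95
tcp_pos: [0.4718, -0.3559, 0.0075]
ee_rot: [[-0.216, -0.976, -0.001], [-0.976, 0.216, 0.0], [-0.0, 0.001, -1.0]]
wrist_force: [-0.7, 0.8, 0.1]
gripper_width: 0.23
```

play_rows --commands '[[[0,0,0,0,0,0,1],[0,0,0,0,0,0,1],[0,0,0,0,0,0,1]]]'

```text
time_s: 3.25
tcp_pos: [0.4718, -0.3559, 0.0075]
ee_rot: [[-0.216, -0.976, -0.0], [-0.976, 0.216, 0.0], [-0.0, 0.0, -1.0]]
wrist_force: [-0.6, 0.6, -0.7]
gripper_width: 0.225
```

Run:
```python
from m import *
O=np.array([.561,.133]);d=np.array([-.309,.951]);e=np.array([-.951,-.309])
for n in C:
    H=hsv(n).astype(int);p=P[n];z=p[...,2]
    m=(H[...,0]>18)&(H[...,0]<32)&(H[...,1]>140)&(z>.02)&(z<.13)&(p[...,0]>.45)&(p[...,0]<1)&(p[...,1]<-.0)&(p[...,1]>-.5)
    N,L,S,_=cv2.connectedComponentsWithStats(m.astype(np.uint8));i=1+S[1:,4].argmax();q=p[L==i]
    st=np.c_[(q[:,:2]-O)@d,(q[:,:2]-O)@e]
    print(n,'world',q.min(0),q.max(0),'stand',st.min(0),st.max(0),'high',st[q[:,2]>.09].mean(0))
    for lo in(-.4,-.35,-.3,-.25,-.2):
        k=(st[:,0]>lo)&(st[:,0]<lo+.05)
        if k.any(): print(lo,'y',st[k,1].min(),st[k,1].max(),'z',q[k,2].max())
```

```text
scene world [ 0.715  -0.2986  0.02  ] [ 0.8444 -0.0631  0.1176] stand [-0.49   -0.1538] [-0.246  -0.0694] high [-0.2901 -0.1096]
-0.4 y -0.15037396045928444 -0.06942191176355197 z 0.08714309641201945
-0.35 y -0.13988528794917143 -0.07836597206694676 z 0.11042404004548878
-0.3 y -0.14051397787945333 -0.07667465095757078 z 0.11759377477409627
-0.25 y -0.12693301734816007 -0.09268972533155459 z 0.10315265263922124
side world [ 0.7504 -0.2988  0.0201] [ 0.8025 -0.1999  0.061 ] stand [-0.4852 -0.1164] [-0.3865 -0.0692] high [nan nan]
-0.4 y -0.1163857943219912 -0.07025919971635104 z 0.06101717960859121<stdin>:8: RuntimeWarning: Mean of empty slice.
  ret = um.true_divide(
```

The gripper stopped at 19.6 mm, so the handle is held. The last sits at stand x < -246, y < -69 mm, clear of the rod's line. I'll lift, turn to 108° and stage before the guard.

play_rows --commands '[[[0,0,0.03,0,0,0,1],[0,0,0.075,0,0,0,1],[0.015,0.02,0.12,0,0,0.1,1],[0.04,0.05,0.152,0,0,0.22,1],[0.07,0.087,0.152,0,0,0.35,1]]]'

```text
time_s: 3.75
tcp_pos: [0.5451, -0.2701, 0.1657]
ee_rot: [[0.135, -0.991, 0.011], [-0.991, -0.135, -0.004], [0.005, -0.011, -1.0]]
wrist_force: [1.2, -0.7, -1.4]
gripper_width: 0.229
```

play_rows --commands '[[[0.03,0.038,0,0,0,0.12,1],[0.06,0.076,0,0,0,0.188,1],[0.09,0.112,0,0,0,0.188,1],[0.115,0.145,0,0,0,0.188,1],[0.132,0.165,0,0,0,0.188,1]]]'

```text
time_s: 4.25
tcp_pos: [0.6754, -0.101, 0.1588]
ee_rot: [[0.317, -0.949, -0.0], [-0.949, -0.317, 0.001], [-0.001, -0.0, -1.0]]
wrist_force: [0.6, -0.4, -1.3]
gripper_width: 0.224
```

play_rows --commands '[[[0.01,0.014,0,0,0,0,1],[0.01,0.014,0,0,0,0,1]]]'

```text
time_s: 4.45
tcp_pos: [0.6847, -0.0881, 0.1586]
ee_rot: [[0.317, -0.949, -0.001], [-0.949, -0.317, 0.0], [-0.0, 0.001, -1.0]]
wrist_force: [0.1, 0.5, -1.2]
gripper_width: 0.226
```

Run:
```python
from h import *
import pickle
for n in('scene','side','wrist'):
    c=grab(n); pickle.dump(c,open(n+'.pkl','wb')); save(n+'2.png',c['image'])
s=r.sense();print(s['tcp_pos'],s['ee_rot'],s['wrist_force'],s['time_s'])
w=cv2.imread('pics/wrist2.png');a=cv2.imread('pics/side2.png')[90:240,190:390];b=cv2.imread('pics/scene2.png')[170:290,260:420]
can=np.zeros((600,800,3),np.uint8);can[:384,:512]=w
b=cv2.resize(b,None,fx=1.8,fy=1.8);a=cv2.resize(a,None,fx=1.4,fy=1.4)
can[:b.shape[0],512:800]=b;can[384:384+a.shape[0],:a.shape[1]]=a
can=can[:600]
cv2.imwrite('pics/comb2.png',can)
```

```text
[ 0.6831691  -0.09077544  0.1592988 ] [[ 3.13639178e-01 -9.49541600e-01 -1.10297908e-03]
 [-9.49542183e-01 -3.13639350e-01 -1.77203335e-05]
 [-3.29111449e-04  1.05288296e-03 -9.99999392e-01]] [ 0.03183208  0.40671422 -1.05553534] 4.6
```

View pics/comb2.png

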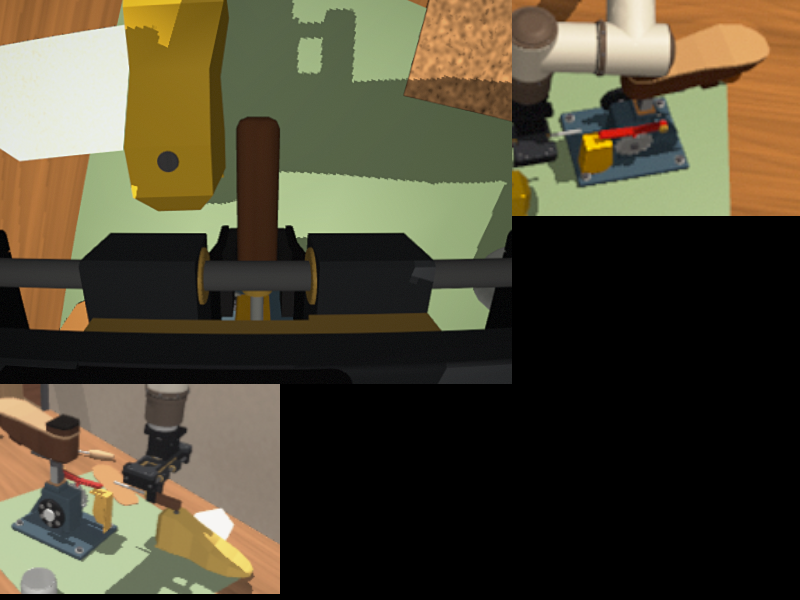

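The wrist camera faces away from the stand, but guard and shaft line up at column 257. In the scene and side views the rod's tip points at the guard and tail. I'll measure tip against pawl and guard within each camera, so the calibration offsets cancel.

Run:
```python
from m import *
a=C['scene']['image'][225:285,275:355];b=C['side']['image'][145:200,225:315]
a=cv2.resize(a,(800,600),interpolation=cv2.INTER_CUBIC)[:, :]
a=cv2.resize(C['scene']['image'][225:285,275:355],(400,300),interpolation=cv2.INTER_CUBIC)
b=cv2.resize(C['side']['image'][145:205,230:310],(400,300),interpolation=cv2.INTER_CUBIC)
save('crop3.png',np.vstack([a,b]),1)
for n in('scene','side'):
    H=hsv(n).astype(int);p=P[n];z=p[...,2]
    box=(p[...,0]>.55)&(p[...,0]<.75)&(p[...,1]>-.08)&(p[...,1]<.2)
    m=box&(H[...,1]<60)&(z>.14)&(z<.18)
    q=p[m]; print(n,'shaft?',m.sum()); 
    if m.sum()>2: 
        ys,xs=np.where(m);o=np.argsort(q[:,1]);print(np.c_[xs,ys,q][o][::max(1,len(o)//12)])
    m=box&((H[...,0]<6)|(H[...,0]>174))&(H[...,1]>150)&(z>.1)&(z<.17);q=p[m];ys,xs=np.where(m);o=np.argsort(q[:,1]);print('tail',np.c_[xs,ys,q][o][:8], q.mean(0))
    m=box&(H[...,0]>18)&(H[...,0]<32)&(H[...,1]>140)&(z>.113)&(z<.128);print('lip',m.sum(),rect(p[m][:,:2]),p[m].mean(0))
```

```text
scene shaft? 84
[[282.     244.       0.6653  -0.0343   0.1668]
 [286.     243.       0.6604  -0.0214   0.1681]
 [289.     243.       0.6551  -0.0112   0.1613]
 [292.     243.       0.6581  -0.0014   0.1689]
 [296.     241.       0.6496   0.0113   0.1707]
 [330.     228.       0.5667   0.1261   0.146 ]
 [332.     228.       0.5756   0.1311   0.1614]
 [333.     227.       0.57     0.1347   0.1597]
 [335.     225.       0.5722   0.139    0.1771]
 [336.     225.       0.5677   0.1432   0.171 ]
 [337.     226.       0.5691   0.1472   0.1676]
 [339.     229.       0.5658   0.1576   0.1448]]
tail [[308.     243.       0.6363   0.0537   0.1443]
 [308.     244.       0.6389   0.0541   0.142 ]
 [309.     243.       0.6389   0.0567   0.1496]
 [309.     242.       0.6304   0.0571   0.1417]
 [309.     244.       0.6369   0.0577   0.1395]
 [309.     245.       0.6399   0.0581   0.1378]
 [309.     246.       0.6424   0.0585   0.1354]
 [310.     242.       0.632    0.0602   0.1453]] [0.6213 0.1127 0.1389]
lip 107 (array([640.4623,  53.5937]), array([37.4883, 50.0815]), 19.077587127685547) [0.6459 0
[... 473 characters left out ...]
155.       0.5535   0.1275   0.1615]
 [228.     156.       0.5526   0.1328   0.1554]
 [227.     157.       0.5513   0.1373   0.1497]
 [226.     156.       0.5504   0.1424   0.1516]]
tail [[261.     163.       0.6349   0.0498   0.1404]
 [260.     164.       0.6322   0.0518   0.1363]
 [262.     162.       0.641    0.0521   0.1413]
 [261.     162.       0.6383   0.0542   0.1412]
 [260.     162.       0.6348   0.0555   0.1417]
 [260.     163.       0.635    0.0555   0.1376]
 [259.     164.       0.631    0.0559   0.1347]
 [259.     162.       0.6319   0.0574   0.1418]] [0.6192 0.1064 0.1367]
lip 34 (array([640.0258,  49.6839]), array([34.6293, 48.04  ]), 19.36104393005371) [0.6373 0.0458 0.1202]
```

View pics/crop3.png

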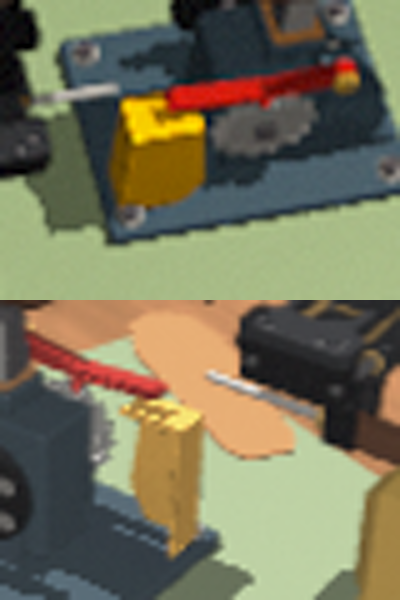

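In both cameras the rod and pawl lines agree to within about 1.5 mm sideways. The tip is at stand x ≈ -144 and the rod is level, its shaft top measuring z 0.168 against 0.169 expected. I'll advance 27 mm, lower above the lip, then feel for contact.

play_rows --commands '[[[-0.003,0.013,0,0,0,0,1],[-0.007,0.026,-0.01,0,0,0,1],[-0.007,0.026,-0.025,0,0,0,1],[-0.007,0.026,-0.037,0,0,0,1],[-0.007,0.026,-0.037,0,0,0,1]]]'

```text
time_s: 5.1
tcp_pos: [0.6749, -0.0637, 0.1198]
ee_rot: [[0.314, -0.949, -0.005], [-0.949, -0.314, 0.0], [-0.002, 0.005, -1.0]]
wrist_force: [-0.7, 0.6, -1.3]
gripper_width: 0.223
```

play_rows --commands '[[[0,0,-0.001,0,0,0,1],[0,0,-0.002,0,0,0,1],[0,0,-0.002,0,0,0,1]]]'

```text
time_s: 5.4
tcp_pos: [0.6773, -0.0641, 0.121]
ee_rot: [[0.314, -0.949, 0.001], [-0.949, -0.314, 0.0], [0.0, -0.001, -1.0]]
wrist_force: [0.3, 0.6, -0.2]
gripper_width: 0.223
```

play_rows --commands '[[[0,0,-0.001,0,0,0,1],[0,0,-0.001,0,0,0,1]]]'

```text
time_s: 5.6
tcp_pos: [0.677, -0.064, 0.1197]
ee_rot: [[0.314, -0.949, 0.0], [-0.949, -0.314, 0.0], [0.0, -0.0, -1.0]]
wrist_force: [0.8, -0.2, -1.4]
gripper_width: 0.23
```

```bash
cat > look.py <<'E'
import sys
from h import *
import pickle
for n in('scene','side'):
    c=grab(n); pickle.dump(c,open(n+'.pkl','wb'))
    im=c['image'][225:285,275:355] if n=='scene' else c['image'][145:205,230:310]
    save(n+'t.png',cv2.resize(im,(400,300),interpolation=cv2.INTER_CUBIC))
cv2.imwrite('pics/'+sys.argv[1],np.hstack([cv2.imread('pics/scenet.png'),cv2.imread('pics/sidet.png')]))
F=[]
s=r.sense();print(s['tcp_pos'],s['wrist_force'],s['moment'],s['time_s'])
E
python3 look.py c4.png
```

```text
[ 0.67701488 -0.06402724  0.11966429] [-0.18707448  0.10894417 -1.94272293] [-0.03887789 -0.0313556  -0.01600965] 5.7
```

View pics/c4.png

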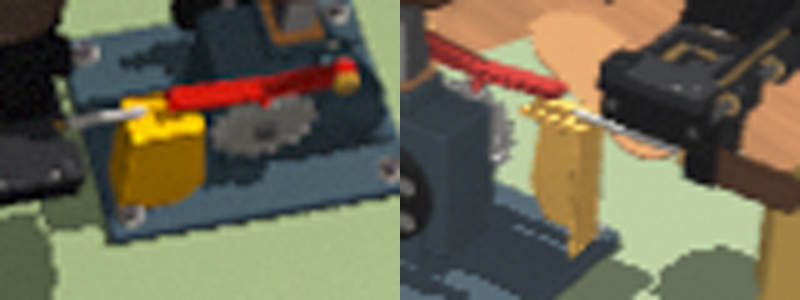

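The tip is over the lip, at (148,112) in the left crop against the tail end at (168,98), with about 2 mm clearance by kinematics. I'll lower 1 mm and slide under the tail in small steps.

play_rows --commands '[[[0,0,-0.001,0,0,0,1],[-0.001,0.003,-0.001,0,0,0,1],[-0.002,0.006,-0.001,0,0,0,1],[-0.003,0.01,-0.001,0,0,0,1],[-0.004,0.013,-0.001,0,0,0,1]]]'

```text
time_s: 6.2
tcp_pos: [0.6729, -0.0504, 0.1186]
ee_rot: [[0.315, -0.949, 0.0], [-0.949, -0.315, 0.0], [-0.0, -0.0, -1.0]]
wrist_force: [0.1, 0.6, -1.4]
gripper_width: 0.227
```

play_rows --commands '[[[-0.001,0.003,0,0,0,0,1],[-0.001,0.003,0,0,0,0,1]]]'

```text
time_s: 6.4
tcp_pos: [0.6719, -0.0474, 0.1186]
ee_rot: [[0.315, -0.949, 0.0], [-0.949, -0.315, 0.0], [-0.0, -0.0, -1.0]]
wrist_force: [-0.6, 0.1, -0.8]
gripper_width: 0.223
```

play_rows --commands '[[[-0.001,0.003,0,0,0,0,1],[-0.002,0.006,0,0,0,0,1],[-0.003,0.009,0,0,0,0,1],[-0.004,0.012,0,0,0,0,1],[-0.004,0.012,0,0,0,0,1]]]'

```text
time_s: 6.9
tcp_pos: [0.6678, -0.0355, 0.1186]
ee_rot: [[0.315, -0.949, -0.0], [-0.949, -0.315, 0.0], [-0.0, 0.0, -1.0]]
wrist_force: [-0.1, -0.3, -2.6]
gripper_width: 0.226
```

```bash
python3 look.py c5.png
```

```text
[ 0.66798425 -0.03586181  0.11860277] [-0.2072108  -0.34973523 -0.52567683] [-0.02507798  0.05163023  0.01682312] 7.0
```

View pics/c5.png

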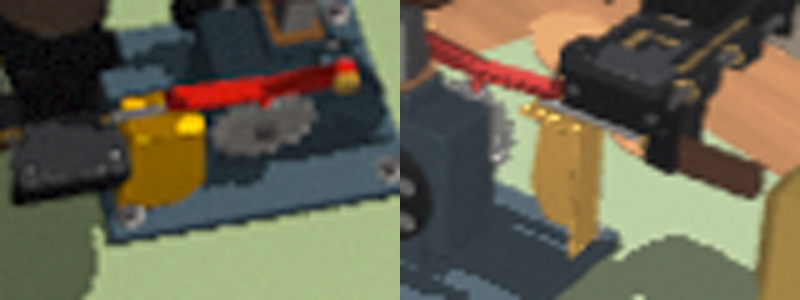

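The shaft now disappears under the tail at (168,103) on the left, and the side view agrees. The tip is about 18 mm under and there is no contact force. Now lifting gently.

play_rows --commands '[[[0,0,0.0015,0,0,0,1],[0,0,0.003,0,0,0,1],[0,0,0.0045,0,0,0,1],[0,0,0.006,0,0,0,1],[0,0,0.008,0,0,0,1]]]'

```text
time_s: 7.5
tcp_pos: [0.6679, -0.0361, 0.1265]
ee_rot: [[0.314, -0.949, -0.0], [-0.949, -0.314, -0.0], [0.0, 0.0, -1.0]]
wrist_force: [0.8, 0.1, -2.7]
gripper_width: 0.225
```

play_rows --commands '[[[0,0,0.003,0,0,0,1],[0,0,0.006,0,0,0,1],[0,0,0.009,0,0,0,1],[0,0,0.012,0,0,0,1],[0,0,0.015,0,0,0,1]]]'

```text
time_s: 8.0
tcp_pos: [0.6679, -0.0358, 0.1418]
ee_rot: [[0.315, -0.949, -0.0], [-0.949, -0.315, 0.0], [-0.0, -0.0, -1.0]]
wrist_force: [-1.3, -0.2, -2.5]
gripper_width: 0.228
```

play_rows --commands '[[[0,0,0.003,0,0,0,1],[0,0,0.006,0,0,0,1],[0,0,0.009,0,0,0,1],[0,0,0.012,0,0,0,1],[0,0,0.014,0,0,0,1]]]'

```text
time_s: 8.5
tcp_pos: [0.6681, -0.036, 0.1559]
ee_rot: [[0.315, -0.949, 0.0], [-0.949, -0.315, -0.0], [0.0, -0.0, -1.0]]
wrist_force: [-0.6, 1.3, -3.5]
gripper_width: 0.227
```

```bash
python3 look.py c6.png
python3 - <<'E'
from m import *
for n in C:
    H=hsv(n).astype(int);p=P[n];z=p[...,2]
    box=(p[...,0]>.55)&(p[...,0]<.75)&(p[...,1]>-.0)&(p[...,1]<.2)
    m=box&((H[...,0]<6)|(H[...,0]>174))&(H[...,1]>150)&(z>.1)&(z<.22);q=p[m]
    x=q[:,:2]@[-.309,.951]+.044;k=np.polyfit(x,q[:,2],1);o=np.argsort(x)
    print(n,'pawl slope angle',np.arctan(k[0]),np.c_[x,q[:,2]][o][:4])
E
```

```text
[ 0.66819945 -0.03614268  0.15605788] [-0.46382224 -0.98178056 -1.06242297] [-0.22439785 -0.00179701 -0.00879626] 8.6
scene pawl slope angle -0.2896128571705168 [[-0.0966  0.1798]
 [-0.0955  0.1716]
 [-0.0948  0.1805]
 [-0.0947  0.1764]]
side pawl slope angle -0.33352017126937655 [[-0.0993  0.1755]
 [-0.0982  0.1771]
 [-0.0964  0.1767]
 [-0.0962  0.1778]]
```

View pics/c6.png

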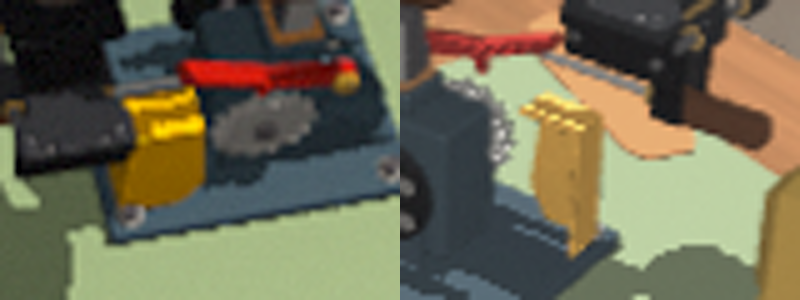

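The pawl is lifted: the slope fits give about 0.29 and 0.33 rad, and the tail end has risen about 36 mm. Now I'll drop the rod 5 mm, withdraw along the stand's -x, and carry it back.

play_rows --commands '[[[0,0,-0.003,0,0,0,1],[0,0,-0.006,0,0,0,1],[0.006,-0.019,-0.006,0,0,0,1],[0.014,-0.043,-0.006,0,0,0,1],[0.022,-0.067,-0.006,0,0,0,1]]]'

```text
time_s: 9.1
tcp_pos: [0.6902, -0.1033, 0.1494]
ee_rot: [[0.315, -0.949, -0.0], [-0.949, -0.315, -0.0], [-0.0, 0.0, -1.0]]
wrist_force: [-0.1, 0.6, -1.2]
gripper_width: 0.226
```

play_rows --commands '[[[-0.01,-0.025,0.01,0,0,0,1],[-0.035,-0.062,0.01,0,0,-0.1,1],[-0.065,-0.098,0.01,0,0,-0.23,1],[-0.095,-0.135,0.01,0,0,-0.36,1],[-0.125,-0.17,0,0,0,-0.48,1]]]'

```text
time_s: 9.6
tcp_pos: [0.5648, -0.2747, 0.1509]
ee_rot: [[-0.164, -0.986, 0.003], [-0.986, 0.164, -0.001], [0.001, -0.004, -1.0]]
wrist_force: [1.1, -0.8, -0.9]
gripper_width: 0.227
```

play_rows --commands '[[[-0.03,-0.035,-0.01,0,0,-0.061,1],[-0.06,-0.065,-0.04,0,0,-0.061,1],[-0.092,-0.083,-0.08,0,0,-0.061,1],[-0.092,-0.083,-0.11,0,0,-0.061,1],[-0.092,-0.083,-0.123,0,0,-0.061,1]]]'

```text
time_s: 10.1
tcp_pos: [0.4695, -0.3558, 0.0232]
ee_rot: [[-0.222, -0.975, -0.006], [-0.975, 0.222, 0.003], [-0.002, 0.006, -1.0]]
wrist_force: [0.2, 0.4, -1.1]
gripper_width: 0.225
```

```bash
python3 -c "
from h import *
s=r.sense();print(s['tcp_pos'],s['ee_rot'],s['wrist_force'],s['gripper_width'])"
```

```text
[ 0.46950975 -0.35575541  0.02324306] [[-0.22209974 -0.97500592 -0.00592954]
 [-0.97502265  0.22208541  0.00298326]
 [-0.00159183  0.00644402 -0.99997797]] [ 0.18867521  0.42616052 -1.11122262] 0.22491707391602217
```

play_rows --commands '[[[0,0,-0.004,0,0,0,1],[0,0,-0.01,0,0,0,1],[0,0,-0.016,0,0,0,1],[0,0,-0.018,0,0,0,1],[0,0,-0.018,0,0,0,1]]]'

```text
time_s: 10.6
tcp_pos: [0.4736, -0.3558, 0.0089]
ee_rot: [[-0.218, -0.976, 0.001], [-0.976, 0.218, -0.0], [0.0, -0.001, -1.0]]
wrist_force: [0.6, 0.1, -1.1]
gripper_width: 0.227
```

play_rows --commands '[[[0,0,-0.001,0,0,0,1],[0,0,-0.001,0,0,0,0.6],[0,0,-0.001,0,0,0,0.4],[0,0,-0.001,0,0,0,0.3],[0,0,-0.001,0,0,0,0.3]]]'

```text
time_s: 11.1
tcp_pos: [0.4731, -0.3561, 0.0078]
ee_rot: [[-0.219, -0.976, 0.0], [-0.976, 0.219, -0.0], [0.0, -0.001, -1.0]]
wrist_force: [0.4, 0.8, 1.1]
gripper_width: 0.504
```

play_rows --commands '[[[0,0,0,0,0,0,0.3],[0,0,0,0,0,0,0.3]]]'

```text
time_s: 11.3
tcp_pos: [0.473, -0.356, 0.0076]
ee_rot: [[-0.219, -0.976, 0.0], [-0.976, 0.219, -0.0], [0.0, -0.0, -1.0]]
wrist_force: [0.1, 0.6, 0.0]
gripper_width: 0.658
```

Released, with the gripper open to 0.66. I'll rise, take a check shot of the rod, and move above the heel with closing fingers.

play_rows --commands '[[[0,0,0.015,0,0,0,0.3],[0,0,0.05,0,0,0,0.3],[0,0,0.1,0,0,0,1],[0,0,0.15,0,0,0,1],[0,0,0.2,0,0,0,1]]]'

```text
time_s: 11.8
tcp_pos: [0.4725, -0.3558, 0.2096]
ee_rot: [[-0.219, -0.976, -0.0], [-0.976, 0.219, -0.0], [0.0, 0.0, -1.0]]
wrist_force: [0.5, -0.5, 0.5]
gripper_width: 0.514
```

play_rows --commands '[[[0.005,0.025,0.035,0,0,0.1,1],[0.012,0.055,0.07,0,0,0.2,1],[0.02,0.095,0.1,0,0,0.3,1],[0.028,0.135,0.12,0,0,0.4,1],[0.038,0.18,0.14,0,0,0.5,1]]]'

```text
time_s: 12.3
tcp_pos: [0.5107, -0.175, 0.3489]
ee_rot: [[0.278, -0.96, 0.001], [-0.96, -0.278, -0.0], [0.0, -0.001, -1.0]]
wrist_force: [0.3, -0.4, -0.1]
gripper_width: 0.067
```

play_rows --commands '[[[0.01,0.045,0,0,0,0.041,1],[0.02,0.09,0,0,0,0.041,1],[0.03,0.135,0,0,0,0.041,1],[0.03,0.135,0,0,0,0.041,1]]]'

```text
time_s: 12.7
tcp_pos: [0.5416, -0.0368, 0.347]
ee_rot: [[0.32, -0.947, -0.0], [-0.947, -0.32, 0.001], [-0.001, -0.0, -1.0]]
wrist_force: [-0.1, -0.2, -0.5]
gripper_width: 0.004
```

```bash
cat > chk.py <<'E'
import sys
from h import *
import pickle
for n in('scene','side'):
    c=grab(n); pickle.dump(c,open(n+'.pkl','wb')); save(n+'t.png',c['image'])
a=cv2.imread('pics/scenet.png')[150:320,150:410];b=cv2.imread('pics/sidet.png')[70:370,150:400]
a=cv2.resize(a,(450,294));b=cv2.resize(b,(350,420))
can=np.zeros((420,800,3),np.uint8);can[:294,:450]=a;can[:,450:]=b;cv2.imwrite('pics/'+sys.argv[1],can)
s=r.sense();print(s['tcp_pos'],s['wrist_force'],s['gripper_width'],s['time_s'])
E
python3 chk.py c7.png
python3 - <<'E'
from m import *
for n in C:
    H=hsv(n).astype(int);h,s,v=H[...,0],H[...,1],H[...,2];p=P[n];z=p[...,2]
    m=(h<16)&(s>90)&(v<125)&(z>.008)&(z<.05)&(p[...,0]>.36)&(p[...,0]<.6)&(p[...,1]<-.25)&(p[...,1]>-.46)
    N,L,S,_=cv2.connectedComponentsWithStats(m.astype(np.uint8));i=1+S[1:,4].argmax();q=p[L==i]
    print(n,'handle',len(q),rect(q[:,:2]),q[:,2].max(),np.median(q[:,2]))
    box=(p[...,0]>.55)&(p[...,0]<.75)&(p[...,1]>-.0)&(p[...,1]<.2)
    m=box&((h<6)|(h>174))&(s>150)&(z>.1)&(z<.22);q=p[m]
    x=q[:,:2]@[-.309,.951]+.044;k=np.polyfit(x,q[:,2],1);print('pawl',np.arctan(k[0]),len(q))
    box=(p[...,0]>.5)&(p[...,0]<.63)&(p[...,1]>.05)&(p[...,1]<.17)
    m=box&(v<60)&(z>.27)&(z<.313);print('heel',m.sum(),p[m].mean(0),np.median(z[m]),rect(p[m][:,:2]))
E
```

```text
[ 0.54086169 -0.04017597  0.34724323] [ 0.72922285 -0.782434    0.32282385] 0.003625732002664578 12.8
scene handle 111 (array([ 471.1328, -378.2347]), array([81.261 , 22.8003]), 77.49838256835938) 0.03756077960529125 0.022861988554977897
pawl -0.28930101727847785 164
heel 356 [0.5767 0.1124 0.3027] 0.3053377666113609 (array([570.8766, 117.294 ]), array([68.1661, 69.8012]), 20.98862648010254)
side handle 107 (array([ 458.3563, -380.6492]), array([82.8098, 19.5109]), 88.0989761352539) 0.025838813505796643 0.019722527165385695
pawl -0.3308558477422427 104
heel 192 [0.564  0.1023 0.3036] 0.30566827518356365 (array([566.6358, 107.0193]), array([63.5815, 59.5278]), 10.587440490722656)
```

View pics/c7.png

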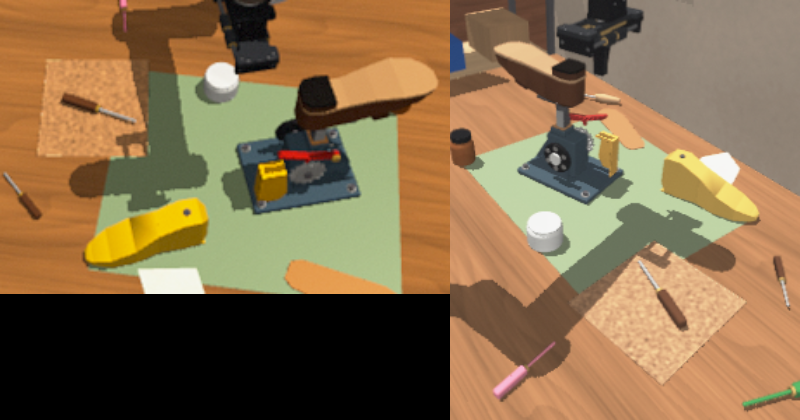

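The rod lies flat on the mat again (handle near (80,103) on the left), the pawl is still at about 0.29-0.33 rad, and the heel is still at 0.3055. Next I'll go over the heel centre (0.569, 0.110) and down to contact.

play_rows --commands '[[[0.009,0.045,0,0,0,0,1],[0.018,0.09,0,0,0,0,1],[0.028,0.135,0,0,0,0,1],[0.028,0.15,-0.01,0,0,0,1],[0.028,0.15,-0.03,0,0,0,1]]]'

```text
time_s: 13.3
tcp_pos: [0.5698, 0.1097, 0.3179]
ee_rot: [[0.316, -0.949, 0.003], [-0.949, -0.316, 0.001], [0.0, -0.003, -1.0]]
wrist_force: [0.4, 0.8, -1.1]
gripper_width: 0.005
```

play_rows --commands '[[[0,0,-0.003,0,0,0,1],[0,0,-0.006,0,0,0,1],[0,0,-0.009,0,0,0,1],[0,0,-0.012,0,0,0,1],[0,0,-0.015,0,0,0,1]]]'

```text
time_s: 13.8
tcp_pos: [0.5693, 0.1081, 0.3042]
ee_rot: [[0.314, -0.949, 0.002], [-0.949, -0.314, -0.0], [0.001, -0.002, -1.0]]
wrist_force: [-2.4, -0.0, 6.6]
gripper_width: 0.004
```

Contact at z ≈ 0.304 with 6.6 N. Pressing on at 40 mm/s.

play_rows --commands '[[[0,0,-0.003,0,0,0,1],[0,0,-0.006,0,0,0,1],[0,0,-0.01,0,0,0,1],[0,0,-0.014,0,0,0,1],[0,0,-0.018,0,0,0,1]]]'

```text
time_s: 14.3
tcp_pos: [0.5693, 0.1081, 0.2875]
ee_rot: [[0.315, -0.949, 0.004], [-0.949, -0.315, -0.0], [0.001, -0.003, -1.0]]
wrist_force: [-3.2, -0.7, 8.2]
gripper_width: 0.006
```

play_rows --commands '[[[0,0,-0.003,0,0,0,1],[0,0,-0.006,0,0,0,1],[0,0,-0.009,0,0,0,1],[0,0,-0.012,0,0,0,1],[0,0,-0.015,0,0,0,1]]]'

```text
time_s: 14.8
tcp_pos: [0.5693, 0.1081, 0.2723]
ee_rot: [[0.315, -0.949, 0.003], [-0.949, -0.315, -0.0], [0.001, -0.003, -1.0]]
wrist_force: [-2.2, -0.8, 8.1]
gripper_width: 0.003
```

play_rows --commands '[[[0,0,-0.001,0,0,0,1],[0,0,-0.002,0,0,0,1],[0,0,-0.003,0,0,0,1],[0,0,-0.004,0,0,0,1],[0,0,-0.005,0,0,0,1]]]'

```text
time_s: 15.3
tcp_pos: [0.5693, 0.1081, 0.267]
ee_rot: [[0.315, -0.949, 0.003], [-0.949, -0.315, -0.0], [0.001, -0.003, -1.0]]
wrist_force: [-2.9, -0.6, 6.9]
gripper_width: 0.004
```

play_rows --commands '[[[0,0,-0.0005,0,0,0,1],[0,0,-0.001,0,0,0,1],[0,0,-0.0015,0,0,0,1],[0,0,-0.002,0,0,0,1]]]'

```text
time_s: 15.7
tcp_pos: [0.5693, 0.1081, 0.265]
ee_rot: [[0.315, -0.949, 0.003], [-0.949, -0.315, -0.0], [0.001, -0.002, -1.0]]
wrist_force: [-2.8, -1.3, 7.3]
gripper_width: 0.005
```

play_rows --commands '[[[0,0,-0.0005,0,0,0,1],[0,0,-0.001,0,0,0,1],[0,0,-0.0015,0,0,0,1],[0,0,-0.002,0,0,0,1]]]'

```text
time_s: 16.1
tcp_pos: [0.5693, 0.1081, 0.263]
ee_rot: [[0.315, -0.949, 0.003], [-0.949, -0.315, -0.0], [0.001, -0.003, -1.0]]
wrist_force: [-2.0, -1.0, 6.2]
gripper_width: 0.003
```

play_rows --commands '[[[0,0,-0.0005,0,0,0,1],[0,0,-0.001,0,0,0,1],[0,0,-0.0015,0,0,0,1],[0,0,-0.002,0,0,0,1]]]'

```text
time_s: 16.5
tcp_pos: [0.5693, 0.1081, 0.261]
ee_rot: [[0.315, -0.949, 0.003], [-0.949, -0.315, -0.0], [0.001, -0.002, -1.0]]
wrist_force: [-2.7, -1.8, 7.2]
gripper_width: 0.009
```

play_rows --commands '[[[0,0,-0.0005,0,0,0,1],[0,0,-0.001,0,0,0,1],[0,0,-0.0015,0,0,0,1],[0,0,-0.002,0,0,0,1]]]'

```text
time_s: 16.9
tcp_pos: [0.5693, 0.1081, 0.259]
ee_rot: [[0.315, -0.949, 0.003], [-0.949, -0.315, -0.0], [0.001, -0.002, -1.0]]
wrist_force: [-2.9, -1.3, 6.9]
gripper_width: 0.005
```

play_rows --commands '[[[0,0,-0.0005,0,0,0,1],[0,0,-0.001,0,0,0,1],[0,0,-0.0015,0,0,0,1],[0,0,-0.002,0,0,0,1]]]'

```text
time_s: 17.3
tcp_pos: [0.5693, 0.1081, 0.2569]
ee_rot: [[0.315, -0.949, 0.003], [-0.949, -0.315, -0.0], [0.001, -0.002, -1.0]]
wrist_force: [-2.3, -1.3, 7.0]
gripper_width: 0.004
```

play_rows --commands '[[[0,0,-0.0005,0,0,0,1],[0,0,-0.001,0,0,0,1],[0,0,-0.0015,0,0,0,1],[0,0,-0.002,0,0,0,1]]]'

```text
time_s: 17.7
tcp_pos: [0.5693, 0.1081, 0.2551]
ee_rot: [[0.315, -0.949, 0.003], [-0.949, -0.315, -0.001], [0.001, -0.002, -1.0]]
wrist_force: [-3.0, -0.3, 9.4]
gripper_width: 0.004
```

play_rows --commands '[[[0,0,-0.0005,0,0,0,1],[0,0,-0.001,0,0,0,1],[0,0,-0.001,0,0,0,1]]]'

```text
time_s: 18.0
tcp_pos: [0.5693, 0.1081, 0.255]
ee_rot: [[0.315, -0.949, 0.003], [-0.949, -0.315, -0.0], [0.002, -0.003, -1.0]]
wrist_force: [-3.6, -0.4, 10.0]
gripper_width: 0.005
```

The post has stopped following (z held at 0.255) and the force is rising, so the buffer seems reached. Continuing in 1 mm steps.

play_rows --commands '[[[0,0,-0.0005,0,0,0,1],[0,0,-0.001,0,0,0,1],[0,0,-0.001,0,0,0,1]]]'

```text
time_s: 18.3
tcp_pos: [0.5693, 0.1081, 0.255]
ee_rot: [[0.315, -0.949, 0.004], [-0.949, -0.315, -0.0], [0.002, -0.004, -1.0]]
wrist_force: [-6.2, -0.5, 13.8]
gripper_width: 0.004
```

play_rows --commands '[[[0,0,-0.0005,0,0,0,1],[0,0,-0.001,0,0,0,1],[0,0,-0.0015,0,0,0,1],[0,0,-0.0015,0,0,0,1]]]'

```text
time_s: 18.7
tcp_pos: [0.5693, 0.1081, 0.255]
ee_rot: [[0.316, -0.949, 0.005], [-0.949, -0.316, -0.0], [0.002, -0.005, -1.0]]
wrist_force: [-6.9, 0.5, 18.7]
gripper_width: 0.009
```

Force rises but z reads constant, so I'll check that nothing else is blocking, such as shoe against pawl.

Run:
```python
from h import *
import pickle
for n in('scene','side'):
    c=grab(n); pickle.dump(c,open(n+'.pkl','wb')); im=c['image'][170:290,270:430] if n=='scene' else c['image'][90:210,180:340]
    save(n+'t.png',im,2.5)
cv2.imwrite('pics/c8.png',np.hstack([cv2.imread('pics/scenet.png'),cv2.imread('pics/sidet.png')]))
s=r.sense();print(s['tcp_pos'],s['wrist_force'],s['moment'],s['time_s'],s['joint_velocities'])
from m import *
for n in C:
    H=hsv(n).astype(int);h,s,v=H[...,0],H[...,1],H[...,2];p=P[n];z=p[...,2]
    box=(p[...,0]>.55)&(p[...,0]<.75)&(p[...,1]>-.0)&(p[...,1]<.2)
    m=box&((h<6)|(h>174))&(s>150)&(z>.1)&(z<.22);q=p[m]
    x=q[:,:2]@[-.309,.951]+.044;k=np.polyfit(x,q[:,2],1);print(n,'pawl',np.arctan(k[0]),len(q))
    m=(z>.15)&(z<.32)&(p[...,0]>.44)&(p[...,0]<.63)&(p[...,1]>.17)&(p[...,1]<.36);print('toe zmax',p[m].max(0),np.percentile(z[m],99))
```

```text
[0.56935265 0.10810541 0.25500778] [-7.81314675 -0.08399448 18.27771202] [-0.08196375  2.43446453  0.01220823] 18.8 [ 0.0444629  -0.00347316 -0.03105352 -0.09871107 -0.06342338 -0.02339011]
scene pawl -0.2853666827040455 163
toe zmax [0.6147 0.3396 0.2676] 0.26225235886340265
side pawl -0.42237830321711567 64
toe zmax [0.5831 0.3375 0.2582] 0.25722732778013013
```

View pics/c8.png

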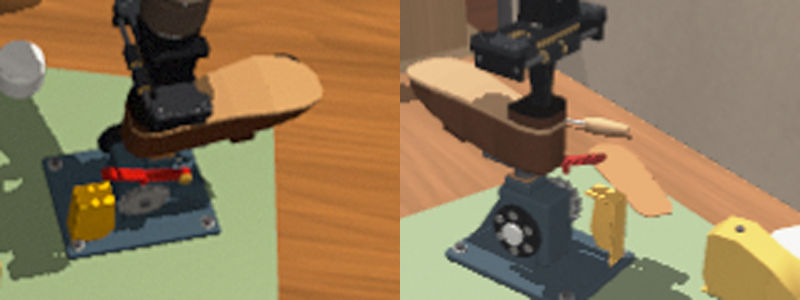

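The post is about 50 mm down, inside the 39-63 mm band. The pawl is unchanged (scene -0.285 against -0.289) and the picture shows nothing else touching the shoe. I'll press a little firmer, staying well under 40 N.

play_rows --commands '[[[0,0,-0.0005,0,0,0,1],[0,0,-0.001,0,0,0,1],[0,0,-0.0015,0,0,0,1],[0,0,-0.0015,0,0,0,1]]]'

```text
time_s: 19.2
tcp_pos: [0.5694, 0.1081, 0.2549]
ee_rot: [[0.316, -0.949, 0.007], [-0.949, -0.316, -0.0], [0.002, -0.006, -1.0]]
wrist_force: [-9.2, -0.9, 23.1]
gripper_width: 0.002
```

Force is about 25 N in total, with 9 N of it sideways along x. I'll relieve the sideways part so the push is purely vertical, and see whether the stop yields like rubber.

play_rows --commands '[[[-0.0015,0,0,0,0,0,1],[-0.003,0,0,0,0,0,1],[-0.003,0,0,0,0,0,1]]]'

```text
time_s: 19.5
tcp_pos: [0.5693, 0.1081, 0.255]
ee_rot: [[0.316, -0.949, 0.013], [-0.949, -0.316, 0.0], [0.004, -0.013, -1.0]]
wrist_force: [-1.5, -2.2, 18.5]
gripper_width: 0.004
```

play_rows --commands '[[[0,0,-0.001,0,0,0,1],[0,0,-0.002,0,0,0,1],[0,0,-0.002,0,0,0,1]]]'

```text
time_s: 19.8
tcp_pos: [0.5693, 0.1081, 0.2549]
ee_rot: [[0.316, -0.949, 0.014], [-0.949, -0.316, 0.0], [0.004, -0.014, -1.0]]
wrist_force: [-5.8, -1.1, 25.1]
gripper_width: 0.01
```

play_rows --commands '[[[0,0,-0.0005,0,0,0,1],[-0.001,0,-0.001,0,0,0,1],[-0.001,0,-0.0015,0,0,0,1],[-0.001,0,-0.0015,0,0,0,1],[-0.001,0,-0.0015,0,0,0,1]]]'

```text
time_s: 20.3
tcp_pos: [0.5693, 0.1081, 0.2549]
ee_rot: [[0.317, -0.948, 0.018], [-0.949, -0.317, 0.001], [0.005, -0.017, -1.0]]
wrist_force: [-4.6, -1.4, 28.3]
gripper_width: 0.006
```

```bash
python3 -c "
from h import *
s=r.sense();print(s['tcp_pos'],s['wrist_force'])"
```

```text
[0.56927775 0.10812101 0.25490463] [-4.63869783 -1.36713643 28.32631936]
```

A firm stop: 28 N with z steady at 0.2549, so the post has sunk about 50.5 mm. Releasing smoothly and moving up and away.

play_rows --commands '[[[0.001,0,0.002,0,0,0,1],[0.002,0,0.004,0,0,0,1],[0.003,0,0.007,0,0,0,1],[0.004,0,0.01,0,0,0,1],[0.004,0,0.015,0,0,0,1]]]'

```text
time_s: 20.8
tcp_pos: [0.5686, 0.1087, 0.2585]
ee_rot: [[0.314, -0.949, -0.001], [-0.949, -0.314, 0.0], [-0.0, 0.001, -1.0]]
wrist_force: [-0.4, -0.3, -0.3]
gripper_width: 0.008
```

play_rows --commands '[[[0,0,0.02,0,0,0,1],[0,0,0.06,0,0,0,1],[0,-0.02,0.1,0,0,0,1],[0,-0.065,0.1,0,0,0,1],[0,-0.11,0.1,0,0,0,1]]]'

```text
time_s: 21.3
tcp_pos: [0.5693, -0.0015, 0.36]
ee_rot: [[0.317, -0.949, 0.002], [-0.949, -0.317, 0.001], [-0.0, -0.002, -1.0]]
wrist_force: [0.8, 0.1, -1.1]
gripper_width: 0.007
```

play_rows --commands '[[[0,-0.04,0,0,0,0,1],[0,-0.07,0,0,0,0,1],[0,-0.07,0,0,0,0,1],[0,-0.07,0,0,0,0,1]]]'

```text
time_s: 21.7
tcp_pos: [0.5689, -0.0715, 0.3583]
ee_rot: [[0.313, -0.95, -0.001], [-0.95, -0.313, 0.0], [-0.001, 0.001, -1.0]]
wrist_force: [-0.5, 0.5, -0.2]
gripper_width: 0.004
```

```bash
python3 chk.py c9.png
cat > st.py <<'E'
from m import *
for n in C:
    H=hsv(n).astype(int);h,s,v=H[...,0],H[...,1],H[...,2];p=P[n];z=p[...,2]
    m=(h<16)&(s>90)&(v<125)&(z>.008)&(z<.05)&(p[...,0]>.36)&(p[...,0]<.6)&(p[...,1]<-.25)&(p[...,1]>-.46)
    N,L,S,_=cv2.connectedComponentsWithStats(m.astype(np.uint8));i=1+S[1:,4].argmax();q=p[L==i]
    print(n,'handle',len(q),rect(q[:,:2]),np.median(q[:,2]))
    box=(p[...,0]>.55)&(p[...,0]<.75)&(p[...,1]>-.0)&(p[...,1]<.2)
    m=box&((h<6)|(h>174))&(s>150)&(z>.1)&(z<.22);q=p[m]
    x=q[:,:2]@[-.309,.951]+.044;k=np.polyfit(x,q[:,2],1);print('pawl',np.arctan(k[0]),len(q))
    box=(p[...,0]>.5)&(p[...,0]<.63)&(p[...,1]>.05)&(p[...,1]<.17)
    m=box&(v<60)&(z>.22)&(z<.313);print('heel',m.sum(),np.median(z[m]))
E
python3 st.py
```

```text
[ 0.56899069 -0.07042218  0.35856451] [1.11615419 0.20959783 0.60343584] 0.002767083727828802 21.8
scene handle 105 (array([ 471.2794, -378.7307]), array([85.4621, 22.2201]), 74.48622131347656) 0.0230368709896398
pawl -0.2927290937467945 163
heel 341 0.2551247027771346
side handle 109 (array([ 459.4568, -379.7886]), array([83.5413, 16.5182]), 86.15840911865234) 0.01885821969114365
pawl -0.4179829863993308 65
heel 184 0.2550568390362775
```

View pics/c9.png

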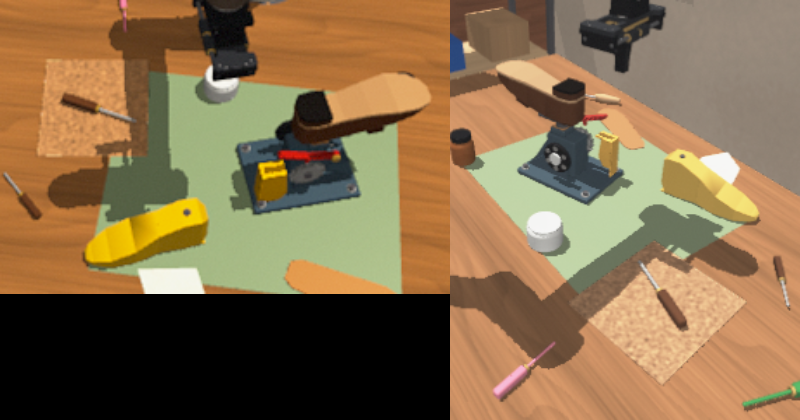

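The picture shows shoe down (heel 0.255 in both views), pawl still raised, rod flat on the mat, and jar, tin and last in place. One disagreement: the stop felt stiffer than 12 N/mm. I'll wait 3 s and see whether the post still creeps, which would mean it isn't seated.

play_rows --commands '[[[0,0,0,0,0,0,1],[0,0,0,0,0,0,1],[0,0,0,0,0,0,1],[0,0,0,0,0,0,1],[0,0,0,0,0,0,1]]]'

```text
time_s: 22.3
tcp_pos: [0.5689, -0.071, 0.359]
ee_rot: [[0.315, -0.949, 0.0], [-0.949, -0.315, 0.0], [-0.0, -0.0, -1.0]]
wrist_force: [-0.6, -0.8, -0.6]
gripper_width: 0.007
```

play_rows --commands '[[[0,0,0,0,0,0,1],[0,0,0,0,0,0,1],[0,0,0,0,0,0,1],[0,0,0,0,0,0,1],[0,0,0,0,0,0,1]]]'

```text
time_s: 22.8
tcp_pos: [0.5689, -0.0712, 0.359]
ee_rot: [[0.314, -0.949, -0.0], [-0.949, -0.314, -0.0], [0.0, 0.0, -1.0]]
wrist_force: [-1.5, 0.5, -0.2]
gripper_width: 0.001
```

play_rows --commands '[[[0,0,0,0,0,0,1],[0,0,0,0,0,0,1],[0,0,0,0,0,0,1],[0,0,0,0,0,0,1],[0,0,0,0,0,0,1]]]'

```text
time_s: 23.3
tcp_pos: [0.5689, -0.0712, 0.3589]
ee_rot: [[0.315, -0.949, -0.0], [-0.949, -0.315, -0.0], [0.0, 0.0, -1.0]]
wrist_force: [0.2, 0.1, -0.9]
gripper_width: 0.006
```

play_rows --commands '[[[0,0,0,0,0,0,1],[0,0,0,0,0,0,1],[0,0,0,0,0,0,1],[0,0,0,0,0,0,1],[0,0,0,0,0,0,1]]]'

```text
time_s: 23.8
tcp_pos: [0.5689, -0.0712, 0.3589]
ee_rot: [[0.315, -0.949, -0.0], [-0.949, -0.315, -0.0], [0.0, 0.0, -1.0]]
wrist_force: [-0.1, -0.4, 0.3]
gripper_width: 0.005
```

play_rows --commands '[[[0,0,0,0,0,0,1],[0,0,0,0,0,0,1],[0,0,0,0,0,0,1],[0,0,0,0,0,0,1],[0,0,0,0,0,0,1]]]'

```text
time_s: 24.3
tcp_pos: [0.5689, -0.0712, 0.3589]
ee_rot: [[0.315, -0.949, -0.0], [-0.949, -0.315, -0.0], [0.0, 0.0, -1.0]]
wrist_force: [-0.7, -0.1, 0.2]
gripper_width: 0.01
```

play_rows --commands '[[[0,0,0,0,0,0,1],[0,0,0,0,0,0,1],[0,0,0,0,0,0,1],[0,0,0,0,0,0,1],[0,0,0,0,0,0,1]]]'

```text
time_s: 24.8
tcp_pos: [0.5689, -0.0712, 0.3589]
ee_rot: [[0.315, -0.949, -0.0], [-0.949, -0.315, 0.0], [-0.0, 0.0, -1.0]]
wrist_force: [1.1, -0.8, -0.9]
gripper_width: 0.008
```

```bash
python3 chk.py c10.png; python3 st.py | grep -v handle
```

```text
[ 0.56890945 -0.07120571  0.358957  ] [ 0.0141781  -0.77342508 -0.44017579] 0.008057007605074036 24.9
pawl -0.27847553617571646 162
heel 345 0.25553079846260873
pawl -0.41828354013314045 64
heel 186 0.25483193705647544
```

The heel height is steady (0.2555 and 0.2548 after 3 s), so the post is seated. Handing in.

```bash
python3 -c "
from station import r
print(r.finish_job())"
```

```text
the job is handed in; nothing more can be done
None
```

I flicked the pawl clear with the larger dark-handled rod and laid the rod back flat on the mat. I then pressed the shoe down with closed fingers until it stopped firmly, let go and handed the job in. No verdict was reported.

**Last checks:**
- **Pawl:** it stands at about 0.28–0.29 rad in the scene camera. The side camera read 0.42, but the shoe hid part of the pawl there; before the press it read 0.33.
- **Post:** it went down about 50 mm, with the heel from 0.305 to 0.255 m in both cameras. Over 3 s after release the heel reading changed by no more than 0.4 mm.
- **Forces:** I pressed the shoe with at most about 29 N. The wrist readings stayed at about 4 N or less while the rod was at the guard and pawl.
- **Rest of the scene:** in the last picture the rod lies flat on the mat, and the jar, tin and last look unmoved. I did not measure those three. The gripper is clear of everything.

**What disagreed:**
- **Stop stiffness:** the stop felt much stiffer than 12 N per mm, yielding only about 0.2 mm from 9 N to 28 N. Nothing else was seen touching the shoe and the post did not creep, so I took it as the buffer. The force it rests with could not be measured directly.
- **Camera offset:** the two cameras differed by about 5 mm on the stand's position, so I aligned the rod by comparing it with the pawl within each view.

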